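# Zero the thickness gauge on its setting bar

### The arm

A 6-joint arm with a two-finger parallel gripper is mounted at the origin on the work surface. World frame = base frame: x ahead of the robot, y to its left, z up, the work surface at z = 0. Lengths are in m, angles in rad, forces in N, time in s.
With the tool pointing down it reaches from about 0.35 to 0.85 m from the base axis. Payload 8.1 kg.
Tool frame: the origin (TCP) lies between the finger pads; the fingertips stand 11 mm ahead of it and the grasp point (between the pads) lies 8 mm behind it (robot.tips_ahead is the distance from the TCP to the fingertips, in m); z points along the fingers, y is the line along which they close (so a half turn about z gives the same grasp; the last joint's range is limited). The gripper opens to 93 mm and grips with 3 to 60 N. Pads are 15 mm wide; open, the fingers measure 128 mm over their backs; the gripper's body (75 mm by 188 mm) begins 65 mm behind the grasp point.
Start: joints at [1.262, 0.13, 1.488, -0, 1.523, -0.085], TCP at [0.133, 0.585, 0.23] pointing down, gripper open.
Joint ranges: [-2.96, 2.96], [-0.89, 2.26], [0.02, 2.5], [-1.34, 4.48], [0, 2.73], [-2.66, 2.66]. Speed limits (rad/s): [2.39, 2.39, 2.79, 3.14, 3.14, 3.14].

### API

Orientations are given as a rotation vector (axis times angle).
In Python, from plant import robot gives the robot as it stands. The module is installed in compiled form; this text tells all that it offers.
- The arm moves only by the tool move_arm, never from a script. Its argument "deltas" is one flat list of numbers, 7 for each row, row after row: the shift along the tool's x, y, z in m, then the turn, a rotation vector about the tool's x, y, z in rad, then the opening, from 0 (shut) to 1 (fully open). A call has 1 to 12 rows; each row is the pose to reach, as a shift and turn from the pose commanded when the call began, along the tool's axes at that moment; what a row does not reach only later rows make up. A row lasts 1/8 s, in which the tool goes at most 62.5 mm and 10.7 degrees, less where a joint would pass 70% of its speed; a pose out of reach is approached as far as the arm can. A call with a gripper value outside its range is refused whole. The fingers move at their own pace and stop on an object; "squeeze" is the grip in N (left out, the last holds). Time passes only in rows, so rows that repeat a pose let the fingers close. It gives the time, the measured TCP pose, the force, the opening and the grip force at its end, in the units of the state.
- robot.read_state(): the state, without advancing time (a new reading comes with each control period).
- robot.read_camera(name): name is "scene" or "top" or "wrist"; returns (picture, depth): 480x640x3 uint8, red, green, blue; 480x640 float32, m along the optical axis (not along the pixel's ray), 0 where there is no reading.
- robot.camera_model(name): a dict with "K" (3x3 intrinsics, pixels), "k1" (the pictures are not rectified: a ray, as slopes to the right and down, at radius r is drawn at 1 + k1 r^2 times it, then the intrinsics apply), "R" (3x3) and "t" (3): a world point X has camera coordinates R X + t; the wrist camera has in their place "tool_from_camera" (4x4, takes a point from camera to tool coordinates, whose origin is the TCP and whose axes are the flange's). Camera axes: x right, y down, z forward; pixel columns grow to the right and rows downward; lengths in m; the calibration is good to about 2 mm. A picture is of the moment at which its call begins: read the wrist's pose just before it. camera_model takes no time and is no camera call.
- robot.close_job(): hands the job in; it is judged then, once.
Trained networks look in the newest picture that a camera, given by its name, has taken for a name from the list of things; names that differ only in an ending like _2 or _b are one class to them, and where a whole thing is asked for, a point or a joint stands for the part that bears it (a point fixed in the world has none). Each returns a list of dicts, best first, with "confidence" (0 to 1); they miss things now and then, are a little off and sometimes report something else, mostly with a low value. They report only what shows in the picture. A call takes as long as a camera call.
- robot.recognise(camera, label): "uv" ([column, row] in pixels, amid what is visible of it).
The state is a dict: "t": time; "q": joint angles; "dq": joint speeds; "joint_torque": joint torques, N m; "tool_pos": TCP position; "orientation": TCP orientation; "force": force on the tool from outside, world axes, zero at the start; "wrist_torque": the same for the moment, N m; "opening": finger opening in m; "gripper_force": force on a finger pad.
Only numpy, scipy, OpenCV 4.12 (cv2) and the standard library are available. Lean on these libraries where they do the work, as an engineer would, in place of code of your own. Each camera call takes 0.05 s, during which the arm holds its last target. There are 200 camera calls.

### The job

Zero the thickness gauge on its setting bar. Push the case's bifold dust cover back until its two panels stand folded flat against each other, take out the thick setting bar with the red ends and lay it flat on the gauge's steel table so that it lies squarely under the lifted spindle, and let go. Then swing the lift lever with the red ball fully down so that the spindle rests on the bar, and turn the dial's bezel until its red zero mark lines up with the pointer. Leave the thin blue-ended bar in the case and do not disturb the tape measure and the caliper that lie about between case and gauge.

Things in the scene. Friction and masses are not known exactly. Their poses are not given: they have to be found in the camera images.
- gauge: Bench thickness gauge, fixed: dark green cast base, column, arm, dial facing straight up. Origin on the bench, right below spindle and dial (one vertical axis); x from the open front to the column at the back, y to the lever's side. Base x -110 to 100, y -55 to 55 mm. Column 26 mm across at x 75, top z 118 mm. Arm z 90 to 112 mm, 30 wide, x -15 to 92. Nothing stands over the table at x below -30 mm.
- anvil (a point): Point of the gauge's flat steel table below the spindle, 30 mm above the bench. The flat top reaches 110 mm to the front (-x of the gauge) and 50 mm to either side.
- bezel (a joint): Turn of the bezel, rad, positive anticlockwise from above. Knurled steel ring round the dial, 58 mm across, z 142 to 156 mm above the bench (dial body below it: 52 mm across, from z 115). The white dial plate with the red zero mark turns with it. Light friction (0.03 N m), stays where left. Grip it across the rim from above, at any yaw; beside it nothing but the raised lever stands above z 118 mm.
- zero_mark (a point): The red zero mark on the dial plate, 22 mm from the dial's axis; a red notch on the bezel's rim shows it too. Small graduations are 7.2 degrees apart.
- pointer_tip (a point): Tip of the black pointer, 22 mm from the dial's axis, just above the dial plate. The spindle drives it: anticlockwise from above as the spindle goes down, one turn per 10 mm. Turning the bezel does not move it.
- spindle (a joint): How far the spindle has dropped, m: 0 lifted (tip 32 mm above the table), 0.012 when it rests on the 20 mm bar, 0.018 at its lower stop. A spring and its weight (about 2 N) drive it down; the lift lever's fork holds it up.
- spindle_tip (a point): Lowest point of the spindle's rounded steel tip (12 mm across), on the dial's axis.
- lift_lever (a joint): Lift lever, rad: 0 raised (26 degrees above level, spindle lifted, as at the start), 0.9 fully down (26 degrees below level, stop). Stays where left; 1 to 3 N on the ball moves it. With the bar in place the spindle meets it at about 0.53; the rest of the swing is free.
- lever_ball (a point): Centre of the red ball (22 mm) on the lever's end, 80 mm from the pivot, which runs along the gauge's x at y 24, z 104 mm. In the gauge's frame (x 0) the ball goes from y 96, z 139 mm through y 104 when level to y 96, z 69 mm fully down. Press it down from above.
- case: Open wooden case of the setting bars, fixed, 250 x 250 mm outside, walls 46 mm high and 8 mm thick, green lining at z 8 mm. Origin on the bench under its centre; x from the front wall (robot's side) to the back wall, where the cover hinges.
- cover_rear (a joint): Bifold dust cover: angle of its rear panel above level, rad; 0 shut flat, 1.54 fully folded (stop). Pushing the front panel's leading edge or handle to the back (case +x) raises the middle hinge until both panels stand upright, flat against each other, at the back of the case. Starts at 0.42, takes 2 to 6 N, stays where left.
- cover_hinge (a point): Middle of the hinge of the rear panel on the case: runs along the case's y at case x 119, z 48 mm. Two aluminium panels, each 120 mm long (from hinge to hinge or edge), 246 mm wide, 5 mm thick; folded they stand 120 mm above this hinge.
- cover_lead (a point): Middle of the front panel's leading edge, which runs back along the case's rims at z 48 mm.
- cover_handle (a point): Middle of the black bar handle on the front panel: bar 10 mm thick, 90 mm long along the case's y, 32 mm off the panel's face, 18 mm from the leading edge. At first it stands over the panel; when folded it sticks out to the front, at case x about 80, z about 66 mm.
- master: The setting bar to use: ground steel, 180 x 22 x 20 mm, both ends red, about 0.62 kg. Lies flat in the case under the cover, along the case's y, in the front or the middle row (case x about -68 or -8 mm); the thin bar has the other. Origin under its centre, x along its length, z up.
- thin_bar: A bar not to be used: same length and width but 12 mm thick, both ends blue, in the other row of the case. Origin under its centre.
- tape: black and yellow tape measure standing between the case and the gauge, 70 x 36 x 64 mm high, origin under its centre
- caliper: steel caliper lying flat behind the tape, along x, 200 mm long, 70 mm across its jaws, 11 mm high, origin under its middle

How it is judged:
On the way, in this order (a step that is already met when the one before it is completed fails the run):
1. the bifold cover is folded up, its two panels flat against each other (value of joint cover_rear above 1.42 rad), for 0.2 s.
2. the red-ended bar lies flat on the gauge's table under the lifted spindle, let go (z of master in the frame of gauge between 0.027 and 0.034 m and angle between master's own z axis and vertical below 0.06 rad and x of spindle_tip in the frame of master between -0.087 and 0.087 m and y of spindle_tip in the frame of master between -0.01 and 0.01 m and contact force between the fingers and master below 0.1 N and value of joint lift_lever below 0.4 rad), for 0.2 s.
3. the lift lever is fully down and the spindle rests on the bar (z of master in the frame of gauge between 0.027 and 0.034 m and angle between master's own z axis and vertical below 0.06 rad and x of spindle_tip in the frame of master between -0.087 and 0.087 m and y of spindle_tip in the frame of master between -0.01 and 0.01 m and value of joint lift_lever above 0.75 rad and contact force between spindle and master above 0.4 N), for 0.3 s.
4. the bezel is turned so that the zero mark lines up with the pointer (all of step 3 and horizontal distance between zero_mark and pointer_tip below 0.0022 m), for 0.3 s.
At the end, for the whole second after the job is handed in: Cover folded (rear panel 1.42 rad or more); red-ended bar released, flat on the gauge table, the spindle over it (1 mm inside its sides, 3 mm inside its ends) and pressing on it; lever down (0.75 rad or more); zero mark within 2.2 mm of the pointer tip; thin bar in the case; all at rest (all of step 4 and value of joint cover_rear above 1.42 rad and contact force between the fingers and master below 0.1 N and z of thin_bar in the frame of case below 0.02 m and x of thin_bar in the frame of case between -0.11 and 0.11 m and y of thin_bar in the frame of case between -0.11 and 0.11 m and linear speed of each of master, thin_bar below 0.01 m/s); the robot touches nothing.
It fails at once if the tape measure or the caliper is pushed by more than 30 mm or knocked over (distance of any of tape, caliper from where it was at the start of the episode above 0.03 m or angle between any of tape, caliper's own z axis and vertical above 0.5 rad).
It also fails if it takes over 72 s, if anything falls off the work surface, if the arm or the gripper's body presses on something with over 40 N, if the wrist force passes 120 N, or if a joint passes its speed limit or range.

## Working session

There is one attempt and no reset: what is moved stays moved. The work goes in short steps, Python scripts to look and compute and a tool call to move; the robot and the scene stay as the last step left them, time stands still between calls to the robot, and variables do not carry over. Pictures are saved under pics/ and viewed, at most 10 in all, crops included, and the job is handed in when it is done.

Besides the shell and the picture viewer there is one more tool, called after "Call:" by a JSON object that holds its "fn" and its "kwargs". move_arm: Moves the arm, as the interface text tells. Its arguments: {"type":"object","properties":{"deltas":{"type":"array","items":{"type":"number"}},"squeeze":{"type":"number"}},"required":["deltas"]}

```bash
mkdir -p pics
cat > h.py <<'E'
import numpy as np, cv2
from plant import robot
from scipy.spatial.transform import Rotation as Ro
def cam(name):
    s=robot.read_state(); im,d=robot.read_camera(name); m=robot.camera_model(name)
    K=np.array(m["K"]);k1=m["k1"]
    if "R" in m: R=np.array(m["R"]);t=np.array(m["t"]); T=np.eye(4);T[:3,:3]=R.T;T[:3,3]=-R.T@t
    else:
        T0=np.eye(4);T0[:3,:3]=Ro.from_rotvec(s["orientation"]).as_matrix();T0[:3,3]=s["tool_pos"];T=T0@np.array(m["tool_from_camera"])
    return im,d,K,k1,T
def rays(K,k1,uv):
    uv=np.asarray(uv,float).reshape(-1,2)
    xy=(uv-[K[0,2],K[1,2]])/[K[0,0],K[1,1]]; u=xy.copy()
    for _ in range(10): u=xy/(1+k1*(u**2).sum(1,keepdims=True))
    return np.c_[u,np.ones(len(u))]
def cloud(c):
    im,d,K,k1,T=c; g=np.mgrid[0:480,0:640]; uv=np.c_[g[1].ravel(),g[0].ravel()]
    P=rays(K,k1,uv)*d.reshape(-1,1); return (P@T[:3,:3].T+T[:3,3]).reshape(480,640,3)
def onz(c,uv,z):
    r=rays(c[2],c[3],uv)@c[4][:3,:3].T; o=c[4][:3,3]; return o+r*((z-o[2])/r[:,2:3])
def save(im,n): cv2.imwrite("pics/"+n+".png",im[:,:,::-1])
E
python3 - <<'E'
from h import *
np.set_printoptions(precision=3,suppress=True)
for n in("top","scene"):
    c=cam(n);save(c[0],n+"0");P=cloud(c);print(n,c[4][:3,3],c[4][:3,2])
    for l in["gauge","lever_ball","bezel","zero_mark","pointer_tip","case","cover_lead","cover_handle","cover_hinge","tape","caliper","master","thin_bar"]:
        for r in robot.recognise(n,l)[:2]:
            u,v=np.round(r["uv"]).astype(int);print(l,round(r["confidence"],2),u,v,P[v,u])
print(robot.read_state()["orientation"],robot.read_state()["t"])
E
```

```text
top [0.429 0.041 1.009] [ 0.172  0.015 -0.985]
gauge 0.97 234 275 [0.525 0.217 0.15 ]
gauge 0.36 519 267 [ 0.554 -0.264  0.077]
lever_ball 0.69 170 271 [0.531 0.325 0.136]
lever_ball 0.67 519 243 [ 0.592 -0.259  0.099]
bezel 0.91 220 266 [0.538 0.239 0.154]
zero_mark 0.74 219 267 [0.537 0.242 0.148]
case 0.7 514 250 [ 0.581 -0.252  0.09 ]
cover_lead 0.95 517 269 [ 0.55  -0.26   0.078]
cover_handle 0.89 513 269 [ 0.55  -0.253  0.078]
cover_hinge 0.86 519 241 [ 0.596 -0.259  0.097]
tape 0.96 366 316 [0.465 0.    0.064]
caliper 0.68 364 223 [0.643 0.003 0.009]
master 0.6 521 268 [ 0.552 -0.267  0.078]
scene [1.033 0.19  0.801] [-0.542 -0.176 -0.822]
gauge 0.57 417 278 [0.606 0.242 0.116]
lever_ball 0.58 470 254 [0.539 0.323 0.135]
bezel 0.73 423 240 [0.545 0.236 0.15 ]
zero_mark 0.94 423 238 [0.539 0.235 0.148]
case 0.57 176 237 [ 0.638 -0.231  0.088]
cover_lead 0.76 186 203 [ 0.544 -0.261  0.074]
cover_lead 0.46 284 292 [ 0.652 -0.002  0.009]
cover_handle 0.87 190 202 [ 0.534 -0.258  0.068]
cover_hinge 0.58 171 234 [ 0.634 -0.244  0.088]
tape 0.83 312 218 [0.485 0.005 0.052]
caliper 0.87 283 293 [ 0.655 -0.004  0.009]
thin_bar 0.23 416 276 [0.599 0.24  0.112]
[-0.351 -3.122  0.   ] 1.4
```

View pics/top0.png

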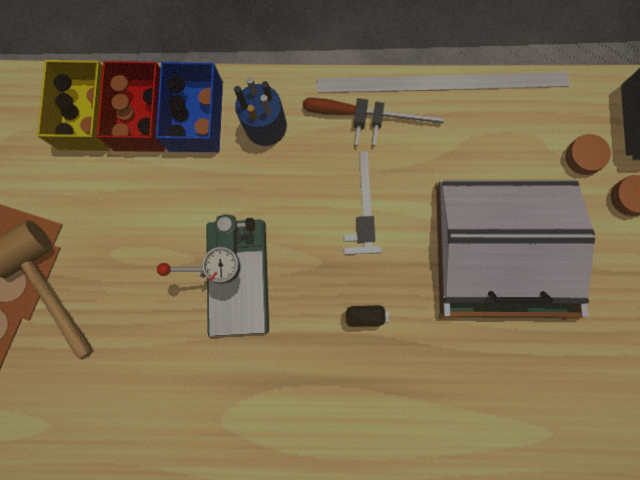

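View pics/scene0.png

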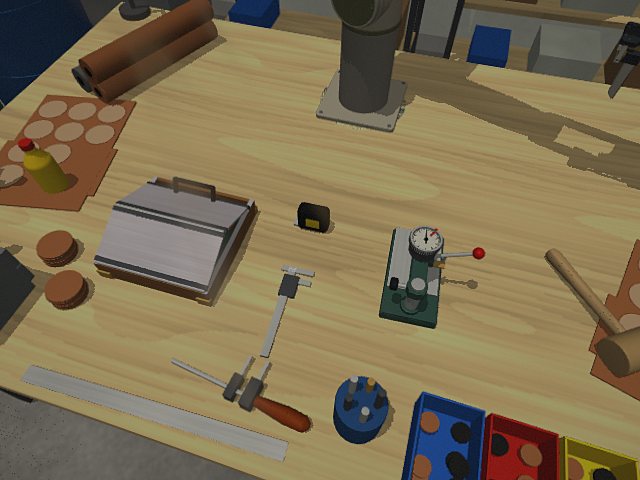

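The pictures show the cover's leading edge and handle at about (517,297) in the top view, the tape at (366,316) and the caliper at (366,205). The gauge dial is at (220,266) and the lever ball at (164,269). Next I'll get the exact poses from the depth data.

Run:
```python
from h import *
np.set_printoptions(precision=4,suppress=True)
c=cam("top");P=cloud(c).reshape(-1,3);im=c[0].reshape(-1,3).astype(int)
x,y,z=P.T
# gauge table
m=(abs(x-.5)<.15)&(abs(y-.22)<.09)&(abs(z-.03)<.006)
print("table",cv2.minAreaRect(P[m][:,:2].astype(np.float32)*1000),z[m].mean())
m=(abs(x-.54)<.06)&(abs(y-.24)<.06)&(z>.138)&(z<.165)
print("dial",cv2.minEnclosingCircle(P[m][:,:2].astype(np.float32)*1000),np.percentile(z[m],[5,50,95]))
m=(abs(y-.325)<.03)&(abs(x-.53)<.03)&(z>.11);print("ball",P[m].mean(0),z[m].max())
# cover panels
m=(abs(x-.56)<.14)&(abs(y+.26)<.15)&(z>.055)&(z<.13)
Q=P[m];print("cover ext",Q.min(0),Q.max(0))
rng=np.random.default_rng(0);pl=[];rest=Q
for k in range(2):
    best=None
    for _ in range(400):
        a=rest[rng.choice(len(rest),3,False)];n=np.cross(a[1]-a[0],a[2]-a[0]);n/=np.linalg.norm(n)+1e-12
        i=abs((rest-a[0])@n)<.002
        if best is None or i.sum()>best.sum():best=i
    p=rest[best];cc=p.mean(0);n=np.linalg.svd(p-cc,full_matrices=False)[2][2];n*=np.sign(n[2])
    print("plane",best.sum(),cc,n,"tilt",np.arccos(n[2]),"yaw",np.arctan2(n[1],n[0]),p.min(0),p.max(0));pl.append((n,n@cc));rest=rest[~best]
d=np.cross(pl[0][0],pl[1][0]);d/=np.linalg.norm(d)
A=np.array([pl[0][0],pl[1][0],[0,1,0]]);print("ridge dir",d,"at y=-.26",np.linalg.solve(A,[pl[0][1],pl[1][1],-.26]))
# rim-height points / case extents
m=(abs(x-.56)<.2)&(abs(y+.26)<.2)&(z>.036)&(z<.13)
print("case rect",cv2.minAreaRect(P[m][:,:2].astype(np.float32)*1000))
```

```text
table ((535.9549560546875, 239.41079711914062), (209.69139099121094, 108.41859436035156), 4.351631164550781) 0.028307947379735507
dial ((541.288818359375, 240.05592346191406), 29.986433029174805) [0.1459 0.1492 0.1553]
ball [0.5341 0.3246 0.1379] 0.150434675668622
cover ext [ 0.4916 -0.3881  0.055 ] [ 0.7    -0.1385  0.1059]
plane 7088 [ 0.5552 -0.2647  0.0795] [-0.4028 -0.0008  0.9153] tilt 0.41455100631058095 yaw -3.1395878347083577 [ 0.4957 -0.3868  0.055 ] [ 0.6124 -0.1393  0.1046]
plane 5433 [ 0.6511 -0.2612  0.0807] [0.4139 0.0077 0.9103] tilt 0.42678717229106033 yaw 0.018618109733555287 [ 0.5935 -0.3858  0.0563] [ 0.7    -0.1386  0.1059]
ridge dir [-0.0104  0.9999 -0.0037] at y=-.26 [ 0.6053 -0.26    0.1015]
case rect ((614.2688598632812, -291.509521484375), (286.6075134277344, 310.23907470703125), 0.9084994196891785)
```

```bash
cat >> h.py <<'E'
def delta(pos,psi):
    "tool-axes shift and turn to a tool-down pose; psi: tool y = (-sin psi, cos psi)"
    s=robot.read_state();R=Ro.from_rotvec(s["orientation"])
    c,n=np.cos(psi),np.sin(psi);G=Ro.from_matrix(np.array([[-c,-n,0],[-n,c,0],[0,0,-1]]).T)
    print(np.round(R.inv().apply(np.array(pos)-s["tool_pos"]),4),np.round((R.inv()*G).as_rotvec(),3))
E
python3 -c "
from h import *
for p in [(.42,.25,.25),(.44,-.1,.25),(.44,-.262,.22)]: delta(p,.01)"
```

```text
[-0.3541 -0.263  -0.0203] [ 0.     0.    -0.234]
[-0.4512 -0.5999 -0.0203] [ 0.     0.    -0.234]
[-0.4872 -0.7578  0.0096] [ 0.     0.    -0.234]
```

Call:
{"fn": "move_arm", "kwargs": {"deltas": [-0.05,-0.037,-0.02,0,0,-0.06,0,-0.1,-0.075,-0.02,0,0,-0.12,0,-0.15,-0.112,-0.02,0,0,-0.18,0,-0.2,-0.15,-0.02,0,0,-0.234,0,-0.25,-0.187,-0.02,0,0,-0.234,0,-0.3,-0.223,-0.02,0,0,-0.234,0,-0.354,-0.263,-0.02,0,0,-0.234,0,-0.374,-0.32,-0.02,0,0,-0.234,0,-0.39,-0.38,-0.02,0,0,-0.234,0,-0.405,-0.44,-0.02,0,0,-0.234,0,-0.425,-0.5,-0.02,0,0,-0.234,0,-0.44,-0.56,-0.02,0,0,-0.234,0], "squeeze": 40}}

```text
t: 2.95
tool_pos: [0.4377, -0.0583, 0.25]
orientation: [-0.016, 3.14, -0.0]
force: [1.5, 0.1, 0.7]
opening: 0.0003
gripper_force: 0.0
```

```bash
python3 -c "
from h import *
s=robot.read_state();print(s['t'],s['tool_pos'],s['opening'])
for p in [(.45,-.262,.2),(.45,-.262,.067),(.664,-.262,.067)]: delta(p,.01)"
```

```text
2.95 [ 0.43774673 -0.05825316  0.24999802] 0.000314363692367967
[-0.0101 -0.2039  0.0501] [-0.     0.001  0.   ]
[-0.0099 -0.2038  0.1831] [-0.     0.001  0.   ]
[-0.2239 -0.206   0.1833] [-0.     0.001  0.   ]
```

Call:
{"fn": "move_arm", "kwargs": {"deltas": [0.005,-0.06,0,0,0,0,0,0.005,-0.12,0.02,0,0,0,0,0.005,-0.17,0.05,0,0,0,0,0,-0.204,0.1,0,0,0,0,-0.005,-0.204,0.15,0,0,0,0,-0.01,-0.204,0.183,0,0,0,0,-0.025,-0.204,0.183,0,0,0,0,-0.04,-0.204,0.183,0,0,0,0,-0.055,-0.204,0.183,0,0,0,0,-0.07,-0.204,0.183,0,0,0,0,-0.085,-0.204,0.183,0,0,0,0,-0.1,-0.205,0.183,0,0,0,0]}}

```text
t: 4.45
tool_pos: [0.5415, -0.2602, 0.0682]
orientation: [-0.017, 3.141, -0.001]
force: [-2.6, 0.9, -2.3]
opening: 0.0005
gripper_force: 1.4
```

Pushing works, so I'll continue.

Call:
{"fn": "move_arm", "kwargs": {"deltas": [-0.015,0,0,0,0,0,0,-0.03,0,0,0,0,0,0,-0.045,0,0,0,0,0,0,-0.06,0,0,0,0,0,0,-0.075,0,0,0,0,0,0,-0.09,0,0,0,0,0,0,-0.1,0,0,0,0,0,0,-0.108,0,0,0,0,0,0,-0.115,0,0,0,0,0,0,-0.12,0,0,0,0,0,0,-0.124,0,0,0,0,0,0,-0.124,0,0,0,0,0,0]}}

```text
t: 5.95
tool_pos: [0.6581, -0.259, 0.0665]
orientation: [0.015, -3.129, -0.003]
force: [-31.4, 3.2, 18.8]
opening: 0.0008
gripper_force: 16.1
```

Run:
```python
from h import *
c=cam("top");save(c[0],"top1")
P=cloud(c).reshape(-1,3);x,y,z=P.T
for lo in(.06,.09,.12,.15):
    m=(z>lo)&(z<lo+.02)&(abs(y+.37)<.02)&(abs(x-.6)<.2);print(lo,m.sum(),P[m].mean(0) if m.any() else 0)
```

```text
0.06 0 0
0.09 0 0
0.12 0 0
0.15 1 [ 0.62636419 -0.35188874  0.16760983]
```

Call:
{"fn": "move_arm", "kwargs": {"deltas": [0.03,0,0,0,0,0,0,0.08,0,0,0,0,0,0,0.12,0,-0.05,0,0,0,0.2,0.12,0,-0.11,0,0,0,0.5,0.12,0,-0.17,0,0,0,0.5,0.12,0,-0.23,0,0,0,0.5,0.12,0,-0.23,0,0,0,0.5]}}

```text
t: 6.88
tool_pos: [0.5467, -0.2617, 0.305]
orientation: [-0.016, 3.13, -0.01]
force: [-0.3, -0.5, 0.6]
opening: 0.0445
gripper_force: 0.0
```

Run:
```python
from h import *
np.set_printoptions(precision=4,suppress=True)
c=cam("wrist");save(c[0],"w1")
P=cloud(c)
for l in["master","thin_bar","cover_handle","cover_lead","cover_hinge"]:
    for r in robot.recognise("wrist",l)[:2]:
        u,v=np.round(r["uv"]).astype(int);print(l,round(r["confidence"],2),u,v,P[v,u])
x,y,z=P.reshape(-1,3).T
# red / blue ends
hsv=cv2.cvtColor(c[0],cv2.COLOR_RGB2HSV).reshape(-1,3).astype(int)
inn=(abs(x-.57)<.11)&(abs(y+.262)<.115)&(z<.045)
for n,hm,z0 in(("red",(hsv[:,0]<6)|(hsv[:,0]>174),.028),("blue",abs(hsv[:,0]-112)<14,.02)):
    m=(inn&hm&(hsv[:,1]>120)).reshape(480,640).astype(np.uint8)
    k,lab,st,ce=cv2.connectedComponentsWithStats(m)
    for i in range(1,k):
        if st[i,4]>60:q=P[lab==i];print(n,st[i,4],ce[i],q.mean(0),q.min(0),q.max(0))
c=cam("scene");save(c[0],"s1");Q=cloud(c).reshape(-1,3);x,y,z=Q.T
for lo in(.06,.09,.12,.15):
    m=(z>lo)&(z<lo+.02)&(abs(y+.2)<.03)&(abs(x-.7)<.07);print(lo,m.sum(),Q[m].mean(0) if m.any() else 0, Q[m][:,0].max() if m.any() else 0)
print(robot.read_state()["t"])
```

```text
master 0.91 326 185 [ 0.5274 -0.2595  0.0282]
thin_bar 0.84 322 231 [ 0.5837 -0.2636  0.0199]
cover_handle 0.79 318 341 [ 0.7004 -0.2665  0.0742]
cover_handle 0.49 563 134 [ 0.4659 -0.0162  0.063 ]
cover_lead 0.68 325 339 [ 0.7007 -0.2585  0.0691]
cover_hinge 0.83 320 347 [ 0.7009 -0.2641  0.086 ]
red 159 [249.3962 184.0063] [ 0.5273 -0.3471  0.0269] [ 0.5165 -0.3532  0.0077] [ 0.5387 -0.3427  0.03  ]
red 164 [400.128  184.9878] [ 0.5264 -0.1749  0.0273] [ 0.516  -0.1795  0.0171] [ 0.538  -0.1704  0.0302]
blue 150 [250.94   228.5533] [ 0.5821 -0.3493  0.0181] [ 0.5721 -0.3563  0.007 ] [ 0.5983 -0.3446  0.022 ]
blue 139 [394.2158 234.9928] [ 0.588  -0.1763  0.0185] [ 0.5766 -0.1809  0.0072] [ 0.6026 -0.1696  0.0216]
0.06 135 [ 0.7183 -0.199   0.07  ] 0.7206717776194318
0.09 145 [ 0.7172 -0.2     0.1002] 0.7187138373346611
0.12 157 [ 0.7162 -0.2001  0.1301] 0.7181052291464911
0.15 232 [ 0.7138 -0.1996  0.1626] 0.7172906395494011
7.225
```

View pics/w1.png

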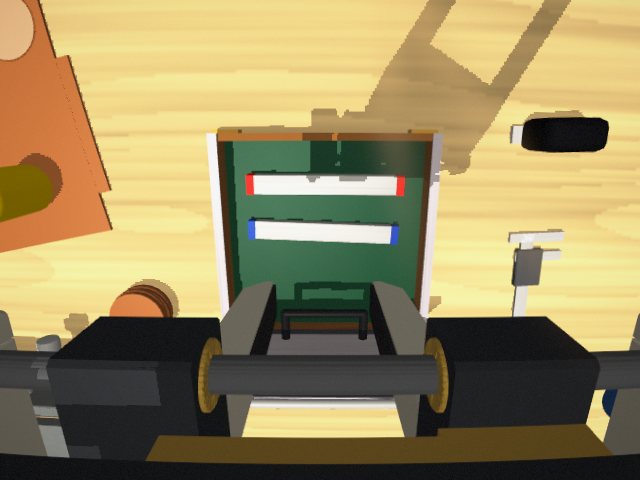

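Top-row bar in the wrist picture is the red-ended master, with ends at (250,184) and (400,185). The blue-ended thin bar is in the middle row and the cover is folded upright. Next is the grasp.

```bash
python3 -c "
from h import *
print(robot.read_state()['q'])
for p in [(.527,-.25,.1),(.527,-.25,.022)]: delta(p,-1.566)"
```

```text
[-5.31152575e-01  1.21925417e-01  1.38019100e+00  5.49087133e-05
  1.64278206e+00 -2.11217351e+00]
[0.0156 0.0096 0.1946] [-1.000e-03 -4.000e-03  1.576e+00]
[0.0154 0.0094 0.2726] [-1.000e-03 -4.000e-03  1.576e+00]
```

Call:
{"fn": "move_arm", "kwargs": {"deltas": [0.015,0.009,0.02,0,0,0.18,0.48,0.015,0.009,0.04,0,0,0.36,0.48,0.015,0.009,0.06,0,0,0.54,0.48,0.015,0.009,0.08,0,0,0.72,0.48,0.015,0.009,0.1,0,0,0.9,0.48,0.015,0.009,0.12,0,0,1.08,0.48,0.015,0.009,0.14,0,0,1.26,0.48,0.015,0.009,0.16,0,0,1.44,0.48,0.015,0.009,0.175,0,0,1.576,0.48,0.015,0.009,0.175,0,0,1.576,0.48]}}

```text
t: 8.48
tool_pos: [0.5272, -0.2504, 0.1191]
orientation: [-2.212, -2.225, 0.002]
force: [0.7, 0.3, -0.7]
opening: 0.0445
gripper_force: 0.0
```

Run:
```python
from h import *
np.set_printoptions(precision=4,suppress=True)
c=cam("wrist");P=cloud(c);x,y,z=P.reshape(-1,3).T
m=(abs(z-.028)<.005)&(abs(x-.527)<.02)&(abs(y+.262)<.1)
q=P.reshape(-1,3)[m];print(m.sum(),q.min(0),q.max(0),cv2.minAreaRect(q[:,:2].astype(np.float32)*1000))
delta((.527,-.25,.022),-1.566)
```

```text
7270 [ 0.516  -0.3307  0.0248] [ 0.5385 -0.1707  0.0296] ((527.1773681640625, -250.67739868164062), (22.208486557006836, 159.89984130859375), 0.15200461447238922)
[ 0.0007 -0.0007  0.0984] [-0.002 -0.001  0.003]
```

Call:
{"fn": "move_arm", "kwargs": {"deltas": [0,0,0.04,0,0,0,0.48,0,0,0.075,0,0,0,0.48,0,0,0.097,0,0,0,0.48,0,0,0.097,0,0,0,0.1,0,0,0.097,0,0,0,0.1,0,0,0.097,0,0,0,0.1,0,0,0.097,0,0,0,0.1,0,0,0.05,0,0,0,0.1,0,0,0,0,0,0,0.1,0,0,-0.06,0,0,0,0.1,0,0,-0.12,0,0,0,0.1], "squeeze": 50}}

```text
t: 9.9
tool_pos: [0.5281, -0.2508, 0.2428]
orientation: [-2.214, -2.227, 0.0]
force: [1.0, -0.6, -6.4]
opening: 0.0212
gripper_force: 50.0
```

Run:
```python
from h import *
np.set_printoptions(precision=4,suppress=True)
s=robot.read_state();print(s['tool_pos'])
c,n=np.cos(.078),np.sin(.078)
g=lambda X,z:(.541+c*X,.2398+n*X,z)
for p in [(.40,0,.24),g(-.15,.24),g(-.15,.054),g(-.08,.054),g(-.08,.046)]: delta(p,.083)
```

```text
[ 0.5281 -0.2508  0.2428]
[ 0.2515 -0.1267  0.0032] [-0.    -0.001 -1.648]
[ 0.4796 -0.134   0.0034] [-0.    -0.001 -1.648]
[ 0.4795 -0.1339  0.1894] [-0.    -0.001 -1.648]
[ 0.4846 -0.064   0.1893] [-0.    -0.001 -1.648]
[ 0.4846 -0.064   0.1973] [-0.    -0.001 -1.648]
```

Call:
{"fn": "move_arm", "kwargs": {"deltas": [0.04,-0.02,0,0,0,-0.16,0.1,0.08,-0.04,0,0,0,-0.32,0.1,0.13,-0.06,0,0,0,-0.49,0.1,0.18,-0.085,0,0,0,-0.66,0.1,0.23,-0.11,0,0,0,-0.83,0.1,0.28,-0.13,0,0,0,-0.99,0.1,0.33,-0.134,0,0,0,-1.16,0.1,0.38,-0.134,0,0,0,-1.32,0.1,0.43,-0.134,0,0,0,-1.48,0.1,0.48,-0.134,0,0,0,-1.648,0.1,0.48,-0.134,0,0,0,-1.648,0.1,0.48,-0.134,0,0,0,-1.648,0.1]}}

```text
t: 11.4
tool_pos: [0.3919, 0.2278, 0.2411]
orientation: [0.13, -3.138, 0.001]
force: [0.6, 0.5, -7.2]
opening: 0.0214
gripper_force: 50.0
```

Run:
```python
from h import *
np.set_printoptions(precision=4,suppress=True)
s=robot.read_state();print(s['tool_pos'])
c=cam("wrist");save(c[0],"w2");P=cloud(c);x,y,z=P.reshape(-1,3).T
m=(z>.02)&(z<.035)&(abs(x-.5)<.15)&(abs(y-.24)<.08);q=P.reshape(-1,3)[m]
if m.sum()>50:print("table",cv2.minAreaRect(q[:,:2].astype(np.float32)*1000))
m=(z>.138)&(z<.165)&(abs(x-.54)<.05)&(abs(y-.24)<.05);q=P.reshape(-1,3)[m]
if m.sum()>50:print("dial",m.sum(),cv2.minEnclosingCircle(q[:,:2].astype(np.float32)*1000))
m=(abs(x-.4)<.2)&(abs(y-.235)<.03)&(abs(z-.248)<.012);q=P.reshape(-1,3)[m]
if m.sum()>50:print("bar",m.sum(),cv2.minAreaRect(q[:,:2].astype(np.float32)*1000),q.max(0),q.min(0))
C,n=np.cos(.078),np.sin(.078)
g=lambda X,z:(.541+C*X,.2398+n*X,z)
for p in [g(-.15,.05),g(-.08,.05),g(-.08,.044)]: delta(p,.083)
```

```text
[0.3919 0.2278 0.2411]
table ((535.0928955078125, 239.87669372558594), (211.6507568359375, 109.9918212890625), 3.5739858150482178)
dial 838 ((539.2025146484375, 241.43084716796875), 30.048402786254883)
bar 15752 ((385.14581298828125, 230.00030517578125), (153.18296813964844, 47.995418548583984), 13.087906837463379) [0.4624 0.2534 0.26  ] [0.3092 0.205  0.236 ]
[0.0005 0.001  0.1913] [-0.001 -0.001 -0.002]
[-0.0695  0.0007  0.1912] [-0.001 -0.001 -0.002]
[-0.0695  0.0007  0.1972] [-0.001 -0.001 -0.002]
```

View pics/w2.png

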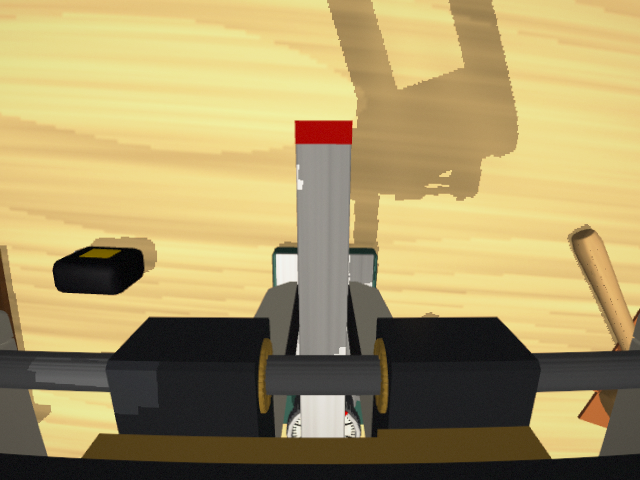

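The wrist picture shows the bar held in line with the gauge, red end at (323,132) and dial at (325,425). I'll lower it in front of the dial, slide it in, and set it down.

Call:
{"fn": "move_arm", "kwargs": {"deltas": [0,0.001,0.05,0,0,0,0.1,0,0.001,0.1,0,0,0,0.1,0,0.001,0.15,0,0,0,0.1,0,0.001,0.18,0,0,0,0.1,0,0.001,0.191,0,0,0,0.1,0,0.001,0.191,0,0,0,0.1,-0.02,0.001,0.191,0,0,0,0.1,-0.04,0.001,0.191,0,0,0,0.1,-0.06,0.001,0.191,0,0,0,0.1,-0.07,0.001,0.191,0,0,0,0.1,-0.07,0.001,0.194,0,0,0,0.1,-0.07,0.001,0.196,0,0,0,0.1]}}

```text
t: 12.95
tool_pos: [0.4633, 0.235, 0.0484]
orientation: [-0.129, 3.136, 0.001]
force: [-9.7, -5.9, 26.3]
opening: 0.0215
gripper_force: 50.0
```

Run:
```python
from h import *
np.set_printoptions(precision=4,suppress=True)
c=cam("scene");save(cv2.resize(c[0][180:340,340:520],None,fx=4,fy=4)[:600,:720],"s2")
s=robot.read_state();print(s['tool_pos'],s['force'],s['wrist_torque'],s['t'])
c=cam("top");P=cloud(c).reshape(-1,3);x,y,z=P.T
m=(z>.04)&(z<.065)&(abs(y-.235)<.014)&(x>.36)&(x<.52);q=P[m]
for a in np.arange(.36,.52,.02):
    k=(q[:,0]>a)&(q[:,0]<a+.02);print(round(a,2),k.sum(),np.median(q[k],0) if k.any() else "")
```

```text
[0.4632 0.235  0.0484] [-4.3433 -3.5011 12.1959] [-0.7246  0.681   0.0487] 13.0
0.36 0 
0.38 0 
0.4 0 
0.42 0 
0.44 0 
0.46 0 
0.48 0 
0.5 30 [0.5177 0.2336 0.0487]
0.52 0
```

View pics/s2.png

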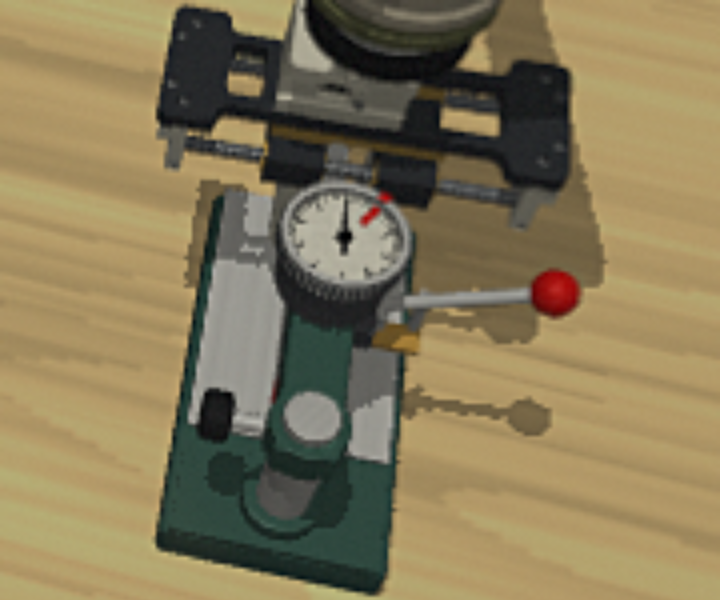

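Call:
{"fn": "move_arm", "kwargs": {"deltas": [0,0,-0.001,0,0,0,0.1,0,0,-0.001,0,0,0,0.5,0,0,-0.001,0,0,0,0.5,0,0,-0.001,0,0,0,0.5,0,0,-0.001,0,0,0,0.5]}}

```text
t: 13.68
tool_pos: [0.4619, 0.2348, 0.0465]
orientation: [0.129, -3.139, 0.0]
force: [0.7, -0.2, 0.3]
opening: 0.046
gripper_force: 0.0
```

Run:
```python
from h import *
np.set_printoptions(precision=4,suppress=True)
c=cam("scene");print(onz(c,[409,278],.05))
s=robot.read_state();print(s['tool_pos'],s['force'],s['opening'],s['t'])
c=cam("wrist");save(c[0],"w3");P=cloud(c).reshape(-1,3);x,y,z=P.T
m=(z>.035)&(z<.065)&(abs(y-.235)<.03)&(x>.3)&(x<.55);q=P[m]
print(cv2.minAreaRect(q[:,:2].astype(np.float32)*1000))
for a in np.arange(.34,.5,.02):
    k=(q[:,0]>a)&(q[:,0]<a+.02);print(round(a,2),k.sum(),*([np.median(q[k],0),q[k][:,1].min(),q[k][:,1].max()] if k.any() else ""))
```

```text
[[0.5692 0.2322 0.05  ]]
[0.4619 0.2348 0.0465] [-0.0521  0.1069 -0.1471] 0.046321193560438643 13.725
((455.1025695800781, 234.39044189453125), (58.25729751586914, 148.427978515625), 80.20294189453125)
0.34 0
0.36 0
0.38 2788 [0.3903 0.23   0.0495] 0.21815727929120401 0.2412515556508575
0.4 2676 [0.4096 0.2312 0.0494] 0.21970140984263561 0.24278474918747553
0.42 2412 [0.4298 0.2329 0.0494] 0.2213655906383664 0.24445969084837493
0.44 3456 [0.4512 0.2351 0.0494] 0.20501650175273192 0.2649595964776452
0.46 2334 [0.4684 0.2356 0.0494] 0.21170553477713422 0.2592787926108429
0.48 158 [0.4809 0.234  0.0493] 0.2261149321814808 0.24776990999808415
```

Call:
{"fn": "move_arm", "kwargs": {"deltas": [0,0,-0.02,0,0,0,0.5,0.005,0,-0.04,0,0,0,0.5,0.03,0,-0.09,0,0,0,0.3,0.04,0,-0.15,0,0,0,0,0.04,0,-0.18,0,0,0,0,0.04,0,-0.18,0,0,0,0]}}

```text
t: 14.52
tool_pos: [0.4239, 0.2322, 0.2301]
orientation: [-0.129, 3.133, 0.003]
force: [0.6, -0.2, -1.5]
opening: 0.0109
gripper_force: 0.0
```

Run:
```python
from h import *
np.set_printoptions(precision=4,suppress=True)
for n in("top","scene"):
    c=cam(n);P=cloud(c);x,y,z=P.reshape(-1,3).T
    hsv=cv2.cvtColor(c[0],cv2.COLOR_RGB2HSV).reshape(-1,3).astype(int)
    m=((hsv[:,0]<8)|(hsv[:,0]>172))&(hsv[:,1]>140)&(abs(x-.54)<.05)&(abs(y-.33)<.05)&(z>.1)
    q=P.reshape(-1,3)[m];uv=np.argwhere(m.reshape(480,640))[:,::-1].mean(0)
    print(n,m.sum(),q.mean(0),q.min(0),q.max(0),onz(c,uv,.139))
s=robot.read_state();print(s['tool_pos'],s['t'])
for p in [(.533,.334,.24),(.533,.336,.175),(.533,.337,.09)]: delta(p,.083)
```

```text
top 22 [0.5387 0.3285 0.1418] [0.5325 0.3247 0.1375] [0.544  0.3343 0.1464] [[0.5391 0.3295 0.139 ]]
scene 107 [0.5391 0.3347 0.1437] [0.5288 0.3261 0.1348] [0.5468 0.3445 0.1496] [[0.5356 0.3357 0.139 ]]
[0.4221 0.2314 0.226 ] 14.625
[-0.119   0.0931 -0.0141] [-0.    -0.    -0.001]
[-0.1192  0.0951  0.0509] [-0.    -0.    -0.001]
[-0.1193  0.0962  0.1359] [-0.    -0.    -0.001]
```

Call:
{"fn": "move_arm", "kwargs": {"deltas": [-0.01,0.02,-0.03,0,0,0.17,0,-0.03,0.04,-0.03,0,0,0.34,0,-0.05,0.06,-0.03,0,0,0.51,0,-0.07,0.08,-0.03,0,0,0.68,0,-0.09,0.095,-0.03,0,0,0.85,0,-0.11,0.096,-0.03,0,0,1.02,0,-0.121,0.096,-0.02,0,0,1.19,0,-0.121,0.096,-0.01,0,0,1.36,0,-0.121,0.096,0.01,0,0,1.53,0,-0.121,0.096,0.04,0,0,1.57,0,-0.121,0.096,0.055,0,0,1.57,0,-0.121,0.096,0.055,0,0,1.57,0]}}

```text
t: 16.12
tool_pos: [0.5335, 0.3363, 0.1687]
orientation: [-2.125, -2.311, 0.007]
force: [-0.5, -0.4, -0.0]
opening: 0.0007
gripper_force: 0.0
```

Run:
```python
from h import *
np.set_printoptions(precision=4,suppress=True)
s=robot.read_state();print(s['tool_pos'],s['opening'],s['q'][5])
for p in [(.535,.337,.16),(.534,.340,.125),(.534,.337,.088)]: delta(p,-1.488)
```

```text
[0.5335 0.3363 0.1687] 0.0006559405897241415 0.39712519139009733
[0.0006 0.0016 0.0087] [-0.005  0.002  0.001]
[0.0038 0.001  0.0437] [-0.005  0.002  0.001]
[0.0008 0.0009 0.0807] [-0.005  0.002  0.001]
```

Call:
{"fn": "move_arm", "kwargs": {"deltas": [0.001,0.001,0.01,0,0,0,0,0.002,0.001,0.02,0,0,0,0,0.003,0.001,0.03,0,0,0,0,0.004,0.001,0.04,0,0,0,0,0.004,0.001,0.05,0,0,0,0,0.003,0.001,0.06,0,0,0,0,0.002,0.001,0.07,0,0,0,0,0.001,0.001,0.077,0,0,0,0,0.001,0.001,0.08,0,0,0,0,0.001,0.001,0.08,0,0,0,0]}}

```text
t: 17.38
tool_pos: [0.5359, 0.338, 0.0916]
orientation: [-2.128, -2.311, 0.0]
force: [0.2, 0.9, 0.1]
opening: 0.0006
gripper_force: 0.0
```

Call:
{"fn": "move_arm", "kwargs": {"deltas": [0,0,0.004,0,0,0,0,0,0,0.006,0,0,0,0,0,0,0.006,0,0,0,0]}}

```text
t: 17.75
tool_pos: [0.5366, 0.3384, 0.0902]
orientation: [2.126, 2.311, 0.002]
force: [-12.5, -8.7, 29.4]
opening: 0.0008
gripper_force: 14.4
```

Run:
```python
from h import *
np.set_printoptions(precision=4,suppress=True)
c=cam("scene");save(cv2.resize(c[0][180:340,340:520],None,fx=4,fy=4)[:600,:720],"s3")
s=robot.read_state();print(s['tool_pos'],s['force'],s['t'])
```

```text
[0.5365 0.3384 0.0902] [-13.6639  -9.3487  29.8154] 17.8
```

View pics/s3.png

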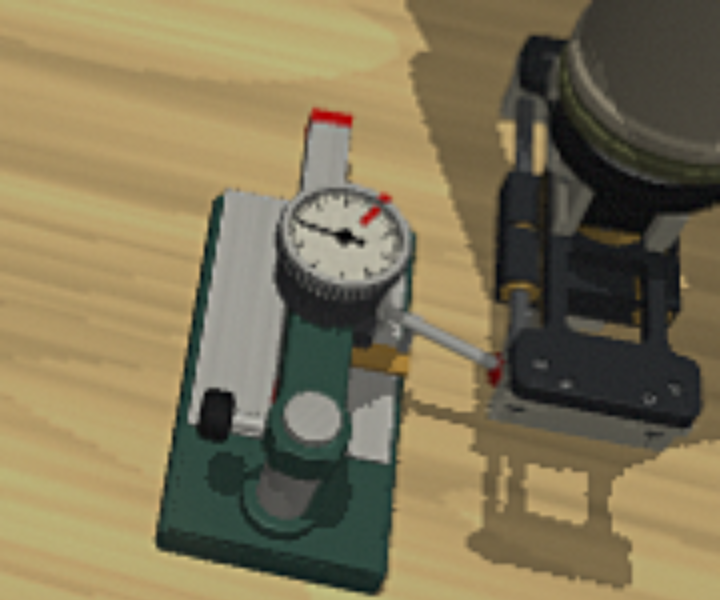

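The scene picture shows the lever down at the stop, the bar under the spindle, and the pointer turned to the left at (300,222). The zero mark is at (375,213).

Call:
{"fn": "move_arm", "kwargs": {"deltas": [0,0,-0.03,0,0,0,0,0,0,-0.09,0,0,0,0.3,0,0,-0.15,0,0,0,0.6,-0.04,0,-0.19,0,0,0,1,-0.09,-0.003,-0.2,0,0,0,1,-0.097,-0.005,-0.2,0,0,0,1,-0.097,-0.005,-0.2,0,0,0,1]}}

```text
t: 18.68
tool_pos: [0.5388, 0.241, 0.2853]
orientation: [-2.128, -2.31, -0.0]
force: [0.1, 0.2, 0.9]
opening: 0.0556
gripper_force: 0.0
```

Run:
```python
from h import *
np.set_printoptions(precision=4,suppress=True)
s=robot.read_state();print(s['tool_pos'],s['q'][5],s['t'],s['opening'])
c=cam("wrist");P=cloud(c);x,y,z=P.reshape(-1,3).T
m=(z>.138)&(z<.165)&(abs(x-.54)<.05)&(abs(y-.24)<.05);q=P.reshape(-1,3)[m]
o=(np.array(cv2.minEnclosingCircle(q[:,:2].astype(np.float32))[0]));print("dial",m.sum(),o,cv2.minEnclosingCircle(q[:,:2].astype(np.float32))[1])
uv=np.argwhere(m.reshape(480,640));a,b=np.maximum(uv.min(0)-5,0),uv.max(0)+5
save(cv2.resize(c[0][a[0]:b[0],a[1]:b[1]],(500,500),interpolation=cv2.INTER_CUBIC),"w4");print("crop",a,b)
hsv=cv2.cvtColor(c[0],cv2.COLOR_RGB2HSV).astype(int)
d=np.hypot(x-o[0],y-o[1])
red=m&(d<.026)&(hsv[...,1].ravel()>140)&((hsv[...,0].ravel()<8)|(hsv[...,0].ravel()>172))
blk=m&(d<.0225)&(d>.008)&(c[0].reshape(-1,3).max(1)<70)
# dominant dark direction within 8-14 mm (only the pointer reaches there)
for n,k in(("red",red),("blk",blk&(d<.015))):
    v=P.reshape(-1,3)[k][:,:2]-o;print(n,k.sum(),v.mean(0),"ang",np.degrees(np.arctan2(v.mean(0)[1],v.mean(0)[0])),"spread",np.degrees(np.arctan2(v[:,1],v[:,0])).round(0)[:15])
for l in("zero_mark","pointer_tip"):
    for r in robot.recognise("wrist",l)[:1]: 
        p=onz(c,r["uv"],.148)[0];print(l,r,p,np.degrees(np.arctan2(p[1]-o[1],p[0]-o[0])))
delta((o[0],o[1],.2),-1.488)
```

```text
[0.5388 0.241  0.2853] 0.2514978352601112 18.675 0.055621299814197354
dial 4343 [0.5405 0.2414] 0.030132239684462547
crop [192 284] [276 368]
red 70 [-0.0169  0.0093] ang 151.13993855508346 spread [150. 149. 147. 149. 151. 150. 149. 147. 152. 153. 152. 151. 151. 149.
 149.]
blk 11 [-0.0001 -0.0026] ang -92.07320285474654 spread [ 90.  85.  80.  85.  79. -96. -95. -94. -94. -93. -95.]
zero_mark {'uv': [323.1, 234.2], 'confidence': 0.64} [0.5381 0.2412 0.148 ] -175.9398907239223
pointer_tip {'uv': [329.1, 234.7], 'confidence': 0.63} [0.5429 0.2412 0.148 ] -4.526968698258514
[-0.0009  0.0022  0.0847] [-0.001 -0.     0.001]
```

View pics/w4.png

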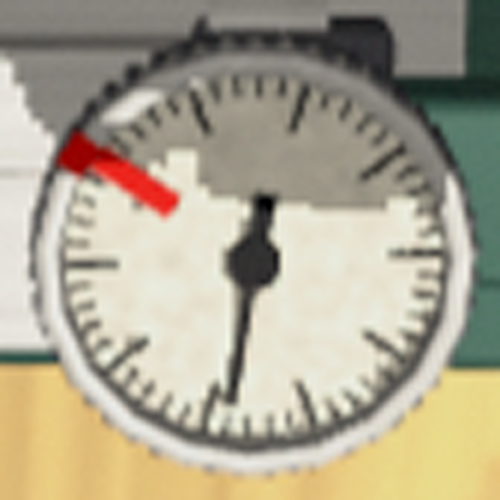

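The dial crop shows the red mark at (120,178) and the pointer tip at (232,400), around the hub at (253,260). That calls for about 114° anticlockwise (1.99 rad).

Call:
{"fn": "move_arm", "kwargs": {"deltas": [-0.001,0.002,0,0,0,0,1,-0.001,0.002,0.03,0,0,0,1,-0.001,0.002,0.06,0,0,0,1,-0.001,0.002,0.1,0,0,0,1,-0.001,0.002,0.12,0,0,0,1,-0.001,0.002,0.129,0,0,0,1,-0.001,0.002,0.129,0,0,0,1,-0.001,0.002,0.129,0,0,0,0.4,-0.001,0.002,0.129,0,0,0,0.4,-0.001,0.002,0.129,0,0,0,0.4,-0.001,0.002,0.129,0,0,0,0.4], "squeeze": 15}}

```text
t: 20.2
tool_pos: [0.5414, 0.2403, 0.157]
orientation: [2.127, 2.311, 0.001]
force: [15.9, 0.7, -0.1]
opening: 0.0579
gripper_force: 10.1
```

Call:
{"fn": "move_arm", "kwargs": {"deltas": [0,0.0015,0,0,0,-0.17,0.4,0,0.0015,0,0,0,-0.34,0.4,0,0.0015,0,0,0,-0.51,0.4,0,0.0015,0,0,0,-0.68,0.4,0,0.0015,0,0,0,-0.85,0.4,0,0.0015,0,0,0,-1.02,0.4,0,0.0015,0,0,0,-1.19,0.4,0,0.0015,0,0,0,-1.36,0.4,0,0.0015,0,0,0,-1.53,0.4,0,0.0015,0,0,0,-1.7,0.4,0,0.0015,0,0,0,-1.86,0.4,0,0.0015,0,0,0,-1.99,0.4]}}

```text
t: 21.7
tool_pos: [0.5419, 0.2408, 0.1569]
orientation: [0.788, -3.04, -0.001]
force: [-3.8, 1.3, 4.0]
opening: 0.0575
gripper_force: 15.0
```

Call:
{"fn": "move_arm", "kwargs": {"deltas": [0,0,0,0,0,0,0.4,0,0,0,0,0,0,0.4,0,0,0,0,0,0,1,0,0,0,0,0,0,1,0,0,0,0,0,0,1,0,0,-0.03,0,0,0,1,0,0,-0.08,0,0,0,1,0,0,-0.13,0,0,0,1,0,0,-0.13,0,0,0,1]}}

```text
t: 22.82
tool_pos: [0.5449, 0.2411, 0.2926]
orientation: [-0.777, 3.034, 0.001]
force: [1.1, -0.3, 0.5]
opening: 0.093
gripper_force: 0.0
```

Run:
```python
from h import *
np.set_printoptions(precision=4,suppress=True)
s=robot.read_state();print(s['tool_pos'],s['orientation'],s['q'][5],s['t'],s['opening'])
c=cam("wrist");P=cloud(c);x,y,z=P.reshape(-1,3).T
m=(z>.138)&(z<.165)&(abs(x-.54)<.05)&(abs(y-.24)<.05);q=P.reshape(-1,3)[m]
o=(np.array(cv2.minEnclosingCircle(q[:,:2].astype(np.float32))[0]));print(o)
uv=np.argwhere(m.reshape(480,640));a,b=np.maximum(uv.min(0)-5,0),uv.max(0)+5
save(cv2.resize(c[0][a[0]:b[0],a[1]:b[1]],(600,600),interpolation=cv2.INTER_CUBIC),"w5")
hsv=cv2.cvtColor(c[0],cv2.COLOR_RGB2HSV).astype(int);d=np.hypot(x-o[0],y-o[1])
red=m&(d<.03)&(hsv[...,1].ravel()>140)&((hsv[...,0].ravel()<8)|(hsv[...,0].ravel()>172))
v=P.reshape(-1,3)[red][:,:2]-o;print(np.degrees(np.arctan2(v[:,1],v[:,0])).round(0)[:20],np.degrees(np.arctan2(*v.mean(0)[::-1])))
```

```text
[0.5449 0.2411 0.2926] [-0.7773  3.0341  0.001 ] -1.7418039549258306 22.825 0.09304704921286493
[0.5405 0.241 ]
[ -99. -100.  -97.  -98.  -99. -100.  -95.  -97.  -98.  -99. -100. -101.
  -99.  -94.  -94.  -95.  -96.  -98.  -99.  -97.] -96.25233639873599
```

View pics/w5.png

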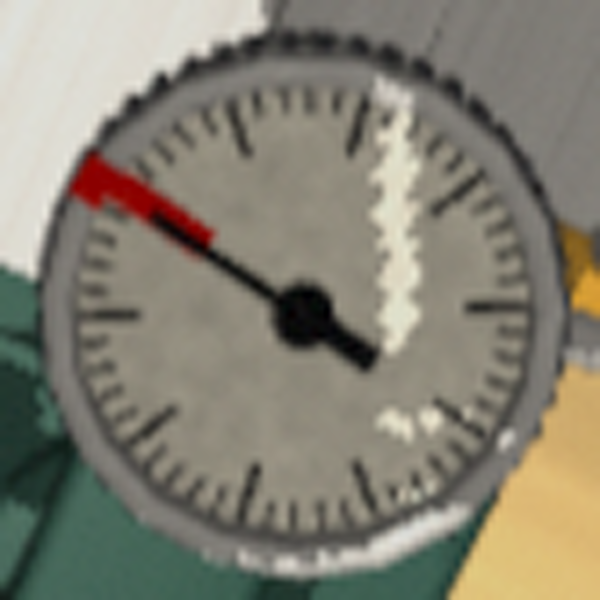

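The red mark lines up with the pointer: they cross at about (155,212), within roughly 2°. The arm is clear, so I'm handing in.

```bash
python3 -c "
from plant import robot
print(robot.close_job())"
```

```text
the job is handed in; nothing more can be done
None
```

The job is handed in at about 23 s of the 72 s allowed, though I got no verdict back: cover folded, red-ended bar on the gauge table under the spindle, lever fully down, and zero mark within about 2° of the pointer (5.7° allowed).

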